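Stopper the wide-necked flask

ROBOT

A 7-joint arm with a two-finger parallel gripper is mounted at the origin on the work surface; the furniture and walls round the work are solid. World frame = base frame: x ahead of the robot, y to its left, z up, the work surface at z = 0. Lengths are in m, angles in rad, forces in N, time in s.
With the tool pointing down it reaches from about 0.4 to 0.85 m from the base axis. Payload 10.4 kg.
Tool frame: the origin (TCP) lies at the centre of the arm's flange, where the gripper is bolted on; the fingertips stand 173 mm ahead of it and the grasp point (between the pads) lies 155 mm ahead of it; z points along the fingers, y is the line along which they close (so a half turn about z gives the same grasp; the last joint's range is limited). The gripper opens to 85 mm and grips with 20 to 120 N. Pads are 22 mm wide; open, the fingers measure 114 mm over their backs; the gripper's body (76 mm by 85 mm) begins 54 mm behind the grasp point. The pads swing forward as they close: fully open they stand 13 mm farther back than shut.
Start: joints at [-1.256, 0.332, -0.065, 1.46, 0.022, 1.35, -0.088], TCP at [0.207, 0.59, 0.405] pointing down, gripper open.
Joint ranges: [-2.6, 2.6], [-0.5, 2.12], [-1.47, 1.34], [0.16, 2.42], [-1.27, 4.41], [0.06, 2.06], [-2.6, 2.6]. Speed limits (rad/s): [2.22, 2.22, 2.79, 2.79, 3.14, 3.14, 3.14].

INTERFACE

Orientations are given as a unit quaternion [x, y, z, w].
In Python, from workcell import manip, viewer, finder gives the robot as it stands.
- The arm moves only by the tool arm_command, never from a script. Its argument "plan" is a list of rows, each an object with "dp": the shift along the tool's x, y, z in mm, a list of three; "spin": the turn about the tool's z in rad. A call has 1 to 5 rows; each row shifts and turns the commanded pose from where the row before left it, along the tool's axes as they then stand; what a row does not reach is not made up. A row lasts 1/10 s, in which the tool goes at most 50 mm and 8.59 degrees, less where a joint would pass 70% of its speed; a pose out of reach is approached as far as the arm can. A call is refused whole if a number of a shift passes 50 or a number of a turn 0.15, either way. A call with a gripper value outside its range is refused whole. "grip" is the closure, from -1 (fully open) to 1 (shut), set as the call begins (left out, the last holds). The fingers move at their own pace and stop on an object; "newtons" is the grip in N (left out, the last holds). Time passes only in rows, so rows that do not move let the fingers close. It gives the time, the measured TCP pose, the force, the opening and the grip force at its end, in the units of the state.
- manip.get_obs(): the state, without advancing time (a new reading comes with each control period).
- viewer.camera(name): name is "scene" or "top" or "wrist"; returns the picture (400x640x3 uint8, blue, green, red); there is no depth.
- viewer.camera_params(name): a dict with "vertical_fov" (degrees; the focal length in pixels is half the picture's height over the tangent of half this angle, whatever the lens; pixels are square), "cx", "cy" (the principal point, pixels), "R" (3x3) and "t" (3): a world point X has camera coordinates R X + t; the wrist camera has in their place "T_tool_cam" (4x4, takes a point from camera to tool coordinates, whose origin is the TCP and whose axes are the flange's). Camera axes: x right, y down, z forward; pixel columns grow to the right and rows downward; lengths in m; the calibration is good to about 2 mm. A picture is of the moment at which its call begins: read the wrist's pose just before it. camera_params takes no time and is no camera call.
- manip.hand_in(): hands the job in; it is judged then, once.
Trained networks look in the newest picture that a camera, given by its name, has taken for a name from the list of things; names that differ only in an ending like _2 or _b are one class to them, and where a whole thing is asked for, a point or a joint stands for the part that bears it (a point fixed in the world has none). Each returns a list of dicts, best first, with "score" (0 to 1); they miss things now and then, are a little off and sometimes report something else, mostly with a low value. They report only what shows in the picture. A call takes as long as a camera call. They do not tell look-alikes from the thing itself.
- finder.find_in(camera, thing): "position" ([x, y, z] in m, in world coordinates, good to about 4 mm: the middle of the surface that is visible of it).
The state is a dict: "clock": time; "joint_pos": joint angles; "joint_velocities": joint speeds; "tau": joint torques, N m; "position": TCP position; "ee_rot": TCP orientation; "ft_force": force on the tool from outside, world axes, zero at the start; "torque": the same for the moment, N m; "grip_width": opening from 0.0 (shut) to 1.0 (fully open); "grasp_force": force on a finger pad.
Only numpy, scipy, OpenCV 4.12 (cv2) and the standard library are available. Lean on these libraries where they do the work, as an engineer would, in place of code of your own. Each camera call takes 0.05 s, during which the arm holds its last target. There are 200 camera calls.

TASK

The rubber stopper lies on its side on the desk. Stand it upright on its narrow end on the desk and let go of it, then take it again by its handle from straight above, carry it to the flask with the wider neck and lower it in gently, not dropping it, until its flange rests on the rim all round. Do not knock over or push aside the flasks or the small vials.

Things in the scene. Friction and masses are not known exactly. Their poses are not given: they have to be found in the camera images.
- stopper: Black rubber stopper, 76 mm long, 60 g: tapered plug 24 mm across at the narrow end, 35 mm at 34 mm; hexagonal flange 48 mm across flats from 34 to 40 mm; round handle 20 mm across from 40 to 76 mm. Origin: centre of the narrow end face; z: the axis, towards the handle. It starts lying on flange and narrow end, handle about 19 degrees up, pointing roughly to the robot's left.
- stopper_flange (a point): Centre of the flange's underside, 34 mm from the narrow end on the stopper's axis: this plane comes to lie on the flask's rim. Axes as the stopper's.
- stopper_handle (a point): Point on the axis in the handle, 64 mm from the narrow end and 24 mm past the flange's handle side. Axes as the stopper's.
- flask: The wide-necked flask, bare aluminium, loose, 0.8 kg: body 92 mm across, 115 mm tall; straight neck (the top 30 mm) 49 mm across outside, round bore 39 mm, open at the top. Origin: centre of the underside, z up. It and the narrow flask may have changed places.
- flask_neck (a point): Centre of the wide flask's mouth, in the plane of the rim, 115 mm above its underside; z up.
- narrow_flask: The other flask, to be left alone: same body and height, but neck only 34 mm across with a 24 mm bore. Origin: centre of the underside, z up.
- oil_vial: Bystander: small plastic bottle with a pointed red cap, 27 mm across, 68 mm tall. Origin: centre of the underside.
- small_vial: Bystander: smaller pale bottle with a white cap, 22 mm across, 55 mm tall. Origin: centre of the underside.
Things that resemble listed ones, but are neither listed nor needed, are in the scene too. There is more than one size of the stopper; the one meant has the size given above.

How it is judged:
On the way, in this order (a step that is already met when the one before it is completed fails the run):
1. the stopper stands upright on its narrow end on the desk, let go (angle between stopper's own z axis and vertical below 0.1 rad and height (world z) of stopper below 0.005 m and contact force between the fingers and stopper below 0.02 N), for 0.2 s.
2. the stopper is held from straight above (tool within 0.4 rad of vertical), upright and lifted at least 60 mm (contact force between the fingers and stopper above 0.5 N and height (world z) of stopper above 0.06 m and angle between stopper's own z axis and vertical below 0.35 rad and (angle between the grasp point's own z axis and vertical below 0.4 rad or angle between the grasp point's own z axis and vertical above 2.74 rad)), for 0.1 s.
At the end, for the whole second after the job is handed in: The stopper sits in the wide flask's neck, handle up: flange underside within 3 mm above (4 mm below) the rim plane, within 5 mm of the neck's centre, stopper upright within 0.08 rad, flask upright within 0.05 rad, stopper at rest and let go (z of stopper_flange in the frame of flask_neck between -0.004 and 0.003 m and horizontal distance between stopper_flange and flask_neck below 0.005 m and angle between stopper's own z axis and vertical below 0.08 rad and angle between flask's own z axis and vertical below 0.05 rad and linear speed of stopper below 0.02 m/s); the robot touches nothing.
It fails at once if the stopper is let go (no finger touching it) with its narrow end more than 100 mm above the desk, that is, about 20 mm or more before it is seated (height (world z) of stopper above 0.1 m and contact force between the fingers and stopper below 0.01 N).
It fails at once if a flask is tipped by more than 0.3 rad or shoved more than 40 mm (angle between any of flask, narrow_flask's own z axis and vertical above 0.3 rad or distance of any of flask, narrow_flask from where it was at the start of the episode above 0.04 m).
It fails at once if a vial is moved more than 20 mm (distance of any of oil_vial, small_vial from where it was at the start of the episode above 0.02 m).
It also fails if it takes over 58 s, if anything falls off the work surface, if the arm or the gripper's body presses on something with over 40 N, if the wrist force passes 120 N, or if a joint passes its speed limit or range.

## Working session

There is one attempt and no reset: what is moved stays moved. The work goes in short steps, Python scripts to look and compute and a tool call to move; the robot and the scene stay as the last step left them, time stands still between calls to the robot, and variables do not carry over. Pictures are saved under pics/ and viewed, at most 10 in all, crops included, and the job is handed in when it is done.

Besides the shell and the picture viewer there is one more tool, called after ">>>" as name(argument=value, ...) on one line, values as JSON. arm_command: Moves the arm, as the interface text tells. Its arguments: {"type":"object","properties":{"plan":{"type":"array","items":{"type":"object","properties":{"dp":{"type":"array","items":{"type":"number"}},"spin":{"type":"number"}}}},"grip":{"type":"number"},"newtons":{"type":"number"}},"required":["plan"]}

```bash
mkdir -p pics; ls; python3 - <<'E'
from workcell import manip, viewer, finder
import cv2, numpy as np
o=manip.get_obs(); print(o['clock'],o['position'],o['ee_rot'],o['grip_width'])
for c in ['scene','top','wrist']:
    cv2.imwrite(f'pics/{c}0.png',viewer.camera(c))
    print(c,viewer.camera_params(c))
for c in ['scene','top']:
    for t in ['stopper','stopper_handle','flask','flask_neck','narrow_flask','oil_vial','small_vial']:
        print(c,t,[(np.round(d['position'],3).tolist(),round(d['score'],2)) for d in finder.find_in(c,t)])
E
```

```text
pics
0.0 [0.20708871 0.58956674 0.40391502] [ 1.68086425e-01  9.85772012e-01 -6.95985139e-04 -9.80285495e-05] 1.0046974545564857
scene {'vertical_fov': 56.03230137684523, 'cx': 325.8001395040785, 'cy': 199.83602795993514, 'R': array([[ 0.16003775,  0.98702034,  0.01337066],
       [ 0.64361208, -0.09406752, -0.75954907],
       [-0.74843264,  0.13016204, -0.65031256]]), 't': array([ 0.06818212, -0.30737643,  1.33818274])}
top {'vertical_fov': 57.55639394773487, 'cx': 316.8047771346559, 'cy': 203.85451419488393, 'R': array([[-0.01453272, -0.99986269, -0.00796263],
       [-0.99228486,  0.01540226, -0.12301843],
       [ 0.12312418,  0.0061134 , -0.99237244]]), 't': array([-0.14235675,  0.5526624 ,  0.87119606])}
wrist {'vertical_fov': 64.65213449589379, 'cx': 320.6505414518488, 'cy': 199.54819127371798, 'T_tool_cam': array([[ 1.10920755e-03, -9.62129841e-01, -2.72589323e-01,
         6.96512622e-02],
       [ 9.99998889e-01,  7.95649668e-04,  1.26082717e-03,
         3.69418881e-04],
       [-9.96193841e-04, -2.72590418e-01,  9.62129654e-01,
         3.16477958e-02],
       [ 0.000000
[... 169 characters left out ...]
([0.498, -0.213, 0.046], 0.81), ([0.468, -0.086, 0.03], 0.75)]
scene flask [([0.667, -0.198, 0.064], 0.96)]
scene flask_neck [([0.666, -0.19, 0.068], 0.9)]
scene narrow_flask [([0.673, -0.006, 0.062], 0.84)]
scene oil_vial [([0.617, -0.324, 0.039], 0.51)]
scene small_vial [([0.486, -0.352, 0.033], 0.61)]
top stopper [([0.484, -0.209, 0.047], 0.82), ([0.462, -0.076, 0.033], 0.71)]
top stopper_handle [([0.483, -0.204, 0.047], 0.88), ([0.466, -0.073, 0.035], 0.83)]
top flask [([0.634, -0.186, 0.067], 0.85), ([0.459, -0.076, 0.031], 0.55)]
top flask_neck [([0.632, -0.189, 0.063], 0.95)]
top narrow_flask [([0.637, 0.007, 0.067], 0.8)]
top oil_vial []
top small_vial [([0.48, -0.349, 0.039], 0.42)]
```

View pics/scene0.png

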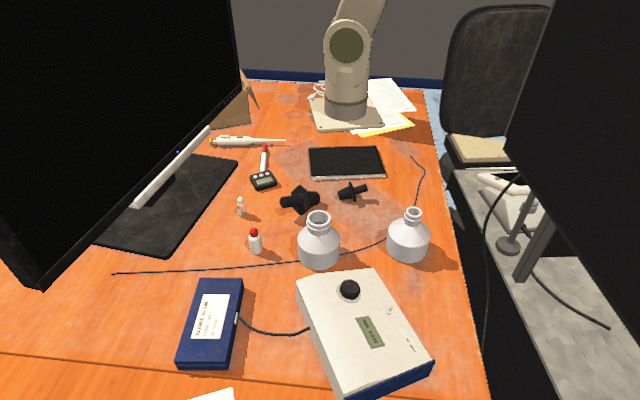

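View pics/top0.png

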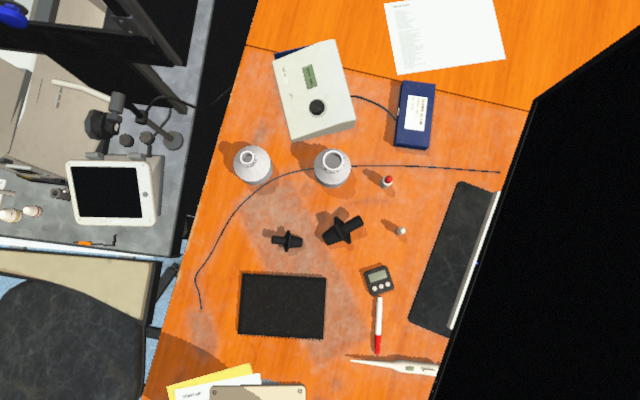

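```bash
python3 - <<'E'
import cv2,numpy as np
a=cv2.imread('pics/top0.png')[200:260,260:380]; b=cv2.imread('pics/scene0.png')[170:220,270:390]
a=cv2.resize(a,None,fx=6,fy=6,interpolation=cv2.INTER_CUBIC)[:300]
a=cv2.resize(cv2.imread('pics/top0.png')[210:258,260:380],None,fx=6,fy=6,interpolation=cv2.INTER_CUBIC)
b=cv2.resize(b,None,fx=6,fy=6,interpolation=cv2.INTER_CUBIC)
o=np.vstack([a,b]); o=np.clip(o.astype(float)*1.8+10,0,255).astype('uint8'); cv2.imwrite('pics/c1.png',o)
E
```

```text
(no output)
```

View pics/c1.png

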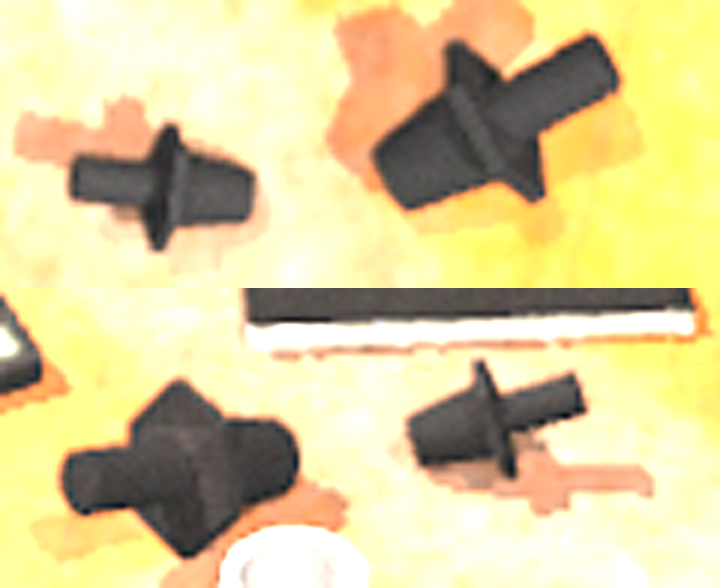

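```bash
cat > h.py <<'E'
from workcell import manip, viewer, finder
import cv2, numpy as np
from scipy.spatial.transform import Rotation as Ro
def cam(name,obs=None):
    p=viewer.camera_params(name); f=200/np.tan(np.radians(p['vertical_fov']/2))
    if 'R' in p: R,t=np.array(p['R']),np.array(p['t'])
    else:
        o=obs or manip.get_obs(); T=np.eye(4); T[:3,:3]=Ro.from_quat(o['ee_rot']).as_matrix(); T[:3,3]=o['position']
        W=np.linalg.inv(T@np.array(p['T_tool_cam'])); R,t=W[:3,:3],W[:3,3]
    return f,p['cx'],p['cy'],R,t
def px2w(c,u,v,z):
    f,cx,cy,R,t=c; d=R.T@np.array([(u-cx)/f,(v-cy)/f,1]); o=-R.T@t
    return o+d*(z-o[2])/d[2]
def w2px(c,X):
    f,cx,cy,R,t=c; q=R@np.array(X)+t; return np.array([cx+f*q[0]/q[2],cy+f*q[1]/q[2]])
def totool(target,yaw=None,obs=None):
    """shift (mm, tool axes) of TCP to target xyz, spin to bring tool x to world angle yaw (either way)"""
    o=obs or manip.get_obs(); M=Ro.from_quat(o['ee_rot']).as_matrix()
    a=np.arctan2(M[1,0],M[0,0]); d=np.array(target)-o['position']
    print('toolx yaw',round(a,3),'pos',np.round(o['position'],4),'dp(mm)',np.round(M.T@d*1000,1),'spin',None if yaw is None else round((a-yaw+np.pi)%(2*np.pi)-np.pi,3))
E
python3 - <<'E'
from h import *
c=cam('top'); 
n=px2w(c,302.5,242,.0113); h=px2w(c,271.7,239.7,.036); print('top',n,h,np.linalg.norm(n-h),np.degrees(np.arctan2(*(h-n)[1::-1])))
c=cam('scene')
n2=px2w(c,270+414/6,170+(440-288)/6,.0113); h2=px2w(c,270+580/6,170+(393-288)/6,.036); print('scene',n2,h2,np.linalg.norm(n2-h2))
# flask rim
print('flask top',px2w(cam('top'),333,159,.115),px2w(cam('scene'),318.5,219,.115))
print('narrow top',px2w(cam('top'),249,157,.115),px2w(cam('scene'),413,213,.115))
hp=n+(h-n)*64/76
totool([hp[0],hp[1],.30],np.arctan2(*(h-n)[1::-1]))
E
```

```text
top [ 0.45714201 -0.11313724  0.0113    ] [ 0.46337163 -0.03885444  0.036     ] 0.07852918071024374 85.20619368859023
scene [ 0.45689661 -0.10863475  0.0113    ] [ 0.46532484 -0.03911609  0.036     ] 0.07425610519052678
flask top [ 0.64343126 -0.1897935   0.115     ] [ 0.6453619  -0.19014523  0.115     ]
narrow top [0.65132831 0.00317528 0.115     ] [0.65604017 0.00467301 0.115     ]
toolx yaw 2.804 pos [0.2071 0.5897 0.4047] dp(mm) [-453.  -519.5  104.7] spin 1.317
```

>>> arm_command(plan=[{"dp":[-32,-37,3]},{"dp":[-32,-37,3]},{"dp":[-32,-37,3]},{"dp":[-32,-37,3]},{"dp":[-32,-37,3]}], grip=-1, newtons=20)

```text
invalid input at $.plan[0]: expected keys dp, spin
```

>>> arm_command(plan=[{"dp":[-32,-37,5]},{"dp":[-32,-37,5]},{"dp":[-32,-37,5]},{"dp":[-32,-37,5]},{"dp":[-32,-37,5]}])

```text
invalid input at $.plan[0]: expected keys dp, spin
```

>>> arm_command(plan=[{"dp":[-32,-37,15]},{"dp":[-32,-37,15]},{"dp":[-32,-37,15]},{"dp":[-32,-37,15]},{"dp":[0,0,0],"spin":0.14}])

```text
invalid input at $.plan[0]: expected keys dp, spin
```

>>> arm_command(plan=[{"dp":[0,0,0],"spin":0.147},{"dp":[0,0,0],"spin":0.147},{"dp":[0,0,0],"spin":0.147},{"dp":[0,0,0],"spin":0.147},{"dp":[0,0,0],"spin":0.147}])

```text
clock: 1.35
position: [0.2071, 0.5897, 0.4048]
ee_rot: [0.514, 0.858, 0.0, -0.0]
ft_force: [0.5, 0.5, 0.2]
grip_width: 1.001
grasp_force: 0.0
```

>>> arm_command(plan=[{"dp":[0,0,0],"spin":0.147},{"dp":[0,0,0],"spin":0.147},{"dp":[0,0,0],"spin":0.147},{"dp":[0,0,0],"spin":0}])

```text
clock: 1.75
position: [0.207, 0.5897, 0.4048]
ee_rot: [0.688, 0.726, 0.0, 0.0]
ft_force: [0.1, -0.1, -0.3]
grip_width: 1.003
grasp_force: 0.0
```

```bash
python3 - <<'E'
from h import *
o=manip.get_obs(); print(o['clock'])
cv2.imwrite('pics/w1.png',viewer.camera('wrist'))
c=cam('wrist',o)
for t in ['stopper','stopper_handle']:
    for d in finder.find_in('wrist',t): print(t,np.round(d['position'],4),round(d['score'],2))
print(w2px(c,[.4571,-.111,.0113]),w2px(c,[.464,-.039,.036]))
totool([.4624,-.051,.3],np.radians(85),o)
E
```

```text
1.75
[439.33198379 568.62276474] [455.88679617 561.53289197]
toolx yaw 1.626 pos [0.207  0.5897 0.4048] dp(mm) [-653.7  220.   104.7] spin 0.142
```

View pics/w1.png

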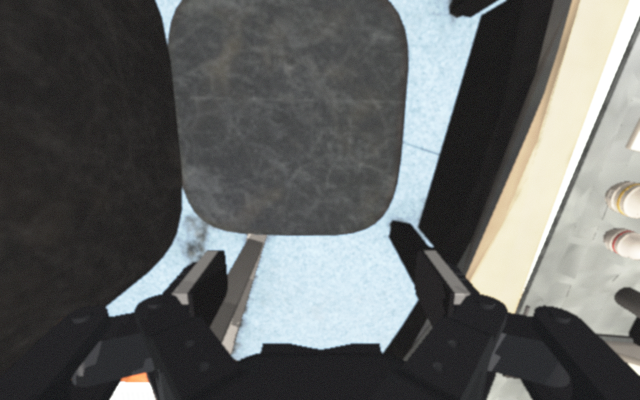

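>>> arm_command(plan=[{"dp":[-46,15.5,5],"spin":0},{"dp":[-46,15.5,5],"spin":0},{"dp":[-46,15.5,5],"spin":0},{"dp":[-46,15.5,5],"spin":0},{"dp":[-46,15.5,5],"spin":0}], grip=-1, newtons=20)

```text
clock: 2.4
position: [0.2981, 0.3625, 0.3797]
ee_rot: [0.685, 0.728, 0.0, -0.0]
ft_force: [1.6, 0.1, 0.8]
grip_width: 1.003
grasp_force: 0.0
```

>>> arm_command(plan=[{"dp":[-46,15.5,5],"spin":0},{"dp":[-46,15.5,5],"spin":0},{"dp":[-46,15.5,5],"spin":0},{"dp":[-46,15.5,5],"spin":0},{"dp":[-46,15.5,5],"spin":0}])

```text
clock: 2.9
position: [0.3884, 0.1372, 0.3549]
ee_rot: [0.685, 0.728, 0.001, -0.0]
ft_force: [1.4, -0.1, 0.7]
grip_width: 0.996
grasp_force: 0.0
```

>>> arm_command(plan=[{"dp":[-46,15.5,10],"spin":0},{"dp":[-46,15.5,10],"spin":0},{"dp":[-46,15.5,10],"spin":0},{"dp":[-46,15.5,10],"spin":0},{"dp":[-10,3,10],"spin":0.142}])

```text
clock: 3.4
position: [0.4649, -0.0557, 0.3051]
ee_rot: [0.736, 0.677, 0.0, 0.001]
ft_force: [-0.5, 1.0, 0.6]
grip_width: 1.0
grasp_force: 0.0
```

>>> arm_command(plan=[{"dp":[0,0,0],"spin":0},{"dp":[0,0,0],"spin":0}])

```text
clock: 3.6
position: [0.4639, -0.0501, 0.3048]
ee_rot: [0.735, 0.678, -0.0, -0.0]
ft_force: [-0.2, 0.1, -0.4]
grip_width: 0.998
grasp_force: 0.0
```

```bash
python3 - <<'E'
from h import *
o=manip.get_obs(); print(o['clock'])
cv2.imwrite('pics/w2.png',viewer.camera('wrist'))
c=cam('wrist',o)
for t in ['stopper','stopper_handle']:
    for d in finder.find_in('wrist',t): print(t,np.round(d['position'],4),round(d['score'],2))
print(w2px(c,[.4571,-.111,.0113]),w2px(c,[.464,-.039,.036]))
totool([.4624,-.051,.3],np.radians(85),o)
E
```

```text
3.6
stopper [ 0.4599 -0.0733  0.0378] 0.7
stopper [ 0.4717 -0.1772  0.0304] 0.57
stopper_handle [ 0.4702 -0.1733  0.0301] 0.84
stopper_handle [ 0.4584 -0.0719  0.0359] 0.63
[318.97317927 259.70737426] [320.16236665 189.01767583]
toolx yaw 1.49 pos [ 0.4639 -0.0501  0.3048] dp(mm) [-1.  -1.4  4.8] spin 0.007
```

View pics/w2.png

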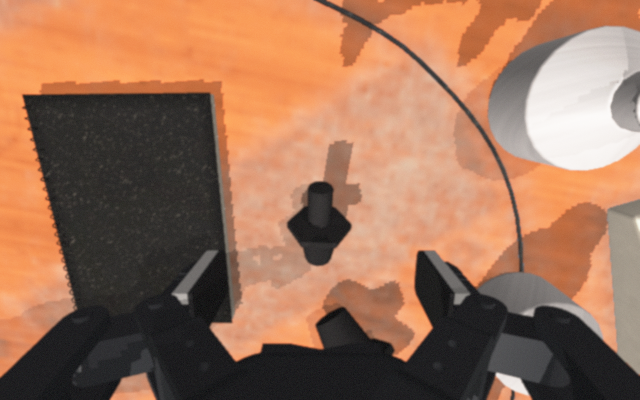

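>>> arm_command(plan=[{"dp":[5,0,35],"spin":0},{"dp":[6,0,35],"spin":0},{"dp":[0,0,30],"spin":0},{"dp":[0,0,15],"spin":0},{"dp":[0,0,0],"spin":0}], grip=-0.2)

```text
clock: 4.25
position: [0.4641, -0.0387, 0.1883]
ee_rot: [0.735, 0.678, -0.001, -0.001]
ft_force: [0.4, 0.4, 0.4]
grip_width: 0.602
grasp_force: 0.0
```

>>> arm_command(plan=[{"dp":[0,0,0],"spin":0},{"dp":[0,0,0],"spin":0},{"dp":[0,0,0],"spin":0},{"dp":[0,0,0],"spin":0},{"dp":[0,0,0],"spin":0}], grip=1, newtons=20)

```text
clock: 4.75
position: [0.4655, -0.0393, 0.1904]
ee_rot: [0.736, 0.677, 0.001, 0.0]
ft_force: [0.3, 1.7, 3.9]
grip_width: 0.223
grasp_force: 19.7
```

>>> arm_command(plan=[{"dp":[0,0,0],"spin":0},{"dp":[0,0,0],"spin":0},{"dp":[0,0,-20],"spin":0},{"dp":[0,0,-40],"spin":0},{"dp":[0,0,0],"spin":0}])

```text
clock: 5.25
position: [0.4661, -0.0405, 0.253]
ee_rot: [0.737, 0.676, 0.002, 0.001]
ft_force: [0.9, -0.1, 0.9]
grip_width: 0.225
grasp_force: 19.7
```

>>> arm_command(plan=[{"dp":[0,0,0],"spin":0},{"dp":[0,0,0],"spin":0}])

```text
clock: 5.45
position: [0.4644, -0.0397, 0.2487]
ee_rot: [0.736, 0.676, -0.001, -0.001]
ft_force: [-0.3, 0.3, 0.3]
grip_width: 0.222
grasp_force: 19.7
```

```bash
python3 - <<'E'
from h import *
o=manip.get_obs(); print(o['clock'])
a=viewer.camera('wrist')[130:400,170:470]; b=viewer.camera('scene'); p=w2px(cam('scene'),o['position']-np.array([0,0,.155])).astype(int)
b=cv2.resize(b[p[1]-40:p[1]+50,p[0]-60:p[0]+60],(360,270),interpolation=cv2.INTER_CUBIC)
cv2.imwrite('pics/c3.png',np.clip(np.hstack([a,b])*1.7,0,255).astype('uint8'))
E
```

```text
5.45
```

View pics/c3.png

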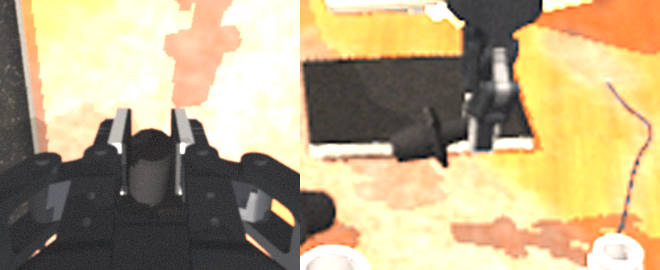

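>>> arm_command(plan=[{"dp":[0,0,13],"spin":0},{"dp":[0,0,0],"spin":0},{"dp":[0,0,0],"spin":0}], grip=0.62)

```text
clock: 5.85
position: [0.4646, -0.0399, 0.2358]
ee_rot: [0.737, 0.676, -0.001, -0.0]
ft_force: [-0.1, 0.2, -0.6]
grip_width: 0.226
grasp_force: 19.8
```

>>> arm_command(plan=[{"dp":[0,0,0],"spin":0},{"dp":[0,0,0],"spin":0}], grip=0.58)

```text
clock: 6.05
position: [0.4651, -0.0398, 0.2368]
ee_rot: [0.737, 0.676, 0.0, 0.0]
ft_force: [0.1, -0.6, -0.8]
grip_width: 0.22
grasp_force: 19.8
```

>>> arm_command(plan=[{"dp":[0,0,0],"spin":0},{"dp":[0,0,0],"spin":0}], grip=0.565)

```text
clock: 6.25
position: [0.465, -0.0397, 0.2368]
ee_rot: [0.736, 0.676, 0.0, 0.0]
ft_force: [-0.9, -0.4, -0.4]
grip_width: 0.219
grasp_force: 19.8
```

>>> arm_command(plan=[{"dp":[0,0,0],"spin":0},{"dp":[0,0,0],"spin":0}], grip=0.557)

```text
clock: 6.45
position: [0.465, -0.0397, 0.2368]
ee_rot: [0.736, 0.676, 0.0, -0.0]
ft_force: [-0.6, 1.1, -0.3]
grip_width: 0.222
grasp_force: 19.8
```

>>> arm_command(plan=[{"dp":[0,0,0],"spin":0},{"dp":[0,0,0],"spin":0}], grip=0.552)

```text
clock: 6.65
position: [0.465, -0.0397, 0.2367]
ee_rot: [0.737, 0.676, 0.0, -0.0]
ft_force: [-0.2, 0.1, -0.6]
grip_width: 0.225
grasp_force: 16.1
```

>>> arm_command(plan=[{"dp":[0,0,0],"spin":0},{"dp":[0,0,0],"spin":0}], grip=0.548)

```text
clock: 6.85
position: [0.465, -0.0397, 0.2367]
ee_rot: [0.737, 0.676, 0.0, -0.0]
ft_force: [0.1, 0.9, -0.7]
grip_width: 0.229
grasp_force: 12.7
```

>>> arm_command(plan=[{"dp":[0,0,0],"spin":0},{"dp":[0,0,0],"spin":0}], grip=0.544)

```text
clock: 7.05
position: [0.465, -0.0398, 0.2367]
ee_rot: [0.737, 0.676, 0.0, -0.0]
ft_force: [0.8, 0.1, -1.1]
grip_width: 0.224
grasp_force: 9.6
```

```bash
cat > chk.py <<'E'
from h import *
def chk():
    o=manip.get_obs(); g=viewer.camera('scene').max(2); c=cam('scene'); P=o['position']-np.array([0,0,.155])
    M=Ro.from_quat(o['ee_rot']).as_matrix()[:,0]
    r=[]
    for th in range(10,101,10):
        a=np.radians(th); ax=M*np.cos(a)+np.array([0,0,1])*np.sin(a)
        v=[]
        for s in np.arange(6,32,4):
            u=w2px(c,P-ax*(70-s)/1000); v.append(int(g[int(round(u[1])),int(round(u[0]))]))
        r.append((th,int(np.mean(v))))
    print(o['clock'],r)
if __name__=='__main__': chk()
E
python3 chk.py
```

```text
7.05 [(10, 49), (20, 40), (30, 28), (40, 95), (50, 129), (60, 182), (70, 215), (80, 216), (90, 214), (100, 220)]
```

>>> arm_command(plan=[{"dp":[0,0,0],"spin":0},{"dp":[0,0,0],"spin":0}], grip=0.54)

```text
clock: 7.3
position: [0.465, -0.0397, 0.2367]
ee_rot: [0.736, 0.676, 0.0, -0.0]
ft_force: [0.8, -0.5, -1.0]
grip_width: 0.229
grasp_force: 4.9
```

>>> arm_command(plan=[{"dp":[0,0,0],"spin":0},{"dp":[0,0,0],"spin":0}], grip=0.537)

```text
clock: 7.5
position: [0.465, -0.0397, 0.2367]
ee_rot: [0.737, 0.676, 0.0, -0.0]
ft_force: [-0.4, 0.6, -1.1]
grip_width: 0.236
grasp_force: 3.3
```

```bash
python3 chk.py
```

```text
7.5 [(10, 139), (20, 104), (30, 125), (40, 60), (50, 35), (60, 31), (70, 59), (80, 93), (90, 143), (100, 220)]
```

>>> arm_command(plan=[{"dp":[0,0,0],"spin":0},{"dp":[0,0,0],"spin":0},{"dp":[0,0,0],"spin":0}], grip=0.5355)

```text
clock: 7.85
position: [0.465, -0.0397, 0.2367]
ee_rot: [0.737, 0.676, 0.0, -0.0]
ft_force: [0.2, 0.4, -0.4]
grip_width: 0.232
grasp_force: 2.2
```

```bash
python3 chk.py
```

```text
7.85 [(10, 139), (20, 104), (30, 126), (40, 61), (50, 36), (60, 31), (70, 53), (80, 92), (90, 142), (100, 219)]
```

>>> arm_command(plan=[{"dp":[0,0,0],"spin":0},{"dp":[0,0,0],"spin":0},{"dp":[0,0,0],"spin":0}], grip=0.5345)

```text
clock: 8.2
position: [0.4649, -0.0397, 0.2367]
ee_rot: [0.737, 0.676, -0.0, -0.0]
ft_force: [0.5, -0.5, -0.4]
grip_width: 0.233
grasp_force: 1.6
```

```bash
python3 chk.py
```

```text
8.2 [(10, 168), (20, 106), (30, 128), (40, 113), (50, 37), (60, 34), (70, 31), (80, 85), (90, 113), (100, 221)]
```

>>> arm_command(plan=[{"dp":[0,0,5],"spin":0},{"dp":[0,0,5],"spin":0},{"dp":[0,0,2],"spin":0},{"dp":[0,0,0],"spin":0}], grip=0.536)

```text
clock: 8.65
position: [0.4649, -0.0397, 0.2243]
ee_rot: [0.737, 0.676, -0.0, -0.0]
ft_force: [-0.7, 0.0, 0.2]
grip_width: 0.236
grasp_force: 2.1
```

```bash
python3 chk.py
```

```text
8.65 [(10, 164), (20, 138), (30, 135), (40, 103), (50, 36), (60, 32), (70, 32), (80, 90), (90, 99), (100, 218)]
```

>>> arm_command(plan=[{"dp":[-5,0,0],"spin":0},{"dp":[-5,0,0],"spin":0},{"dp":[-5,0,-0.5],"spin":0},{"dp":[-5,0,-0.5],"spin":0},{"dp":[0,0,0],"spin":0}])

```text
clock: 9.2
position: [0.4632, -0.0606, 0.2258]
ee_rot: [0.737, 0.676, 0.0, 0.0]
ft_force: [-0.1, 0.5, 0.1]
grip_width: 0.233
grasp_force: 2.1
```

```bash
python3 - <<'E'
from chk import *
chk()
o=manip.get_obs();b=viewer.camera('scene'); p=w2px(cam('scene'),o['position']-np.array([0,0,.19])).astype(int)
b=cv2.resize(b[p[1]-40:p[1]+40,p[0]-60:p[0]+60],(720,480),interpolation=cv2.INTER_CUBIC)
cv2.imwrite('pics/c4.png',np.clip(b*1.7,0,255).astype('uint8'))
E
```

```text
9.2 [(10, 144), (20, 132), (30, 130), (40, 95), (50, 35), (60, 32), (70, 34), (80, 86), (90, 102), (100, 211)]
```

View pics/c4.png

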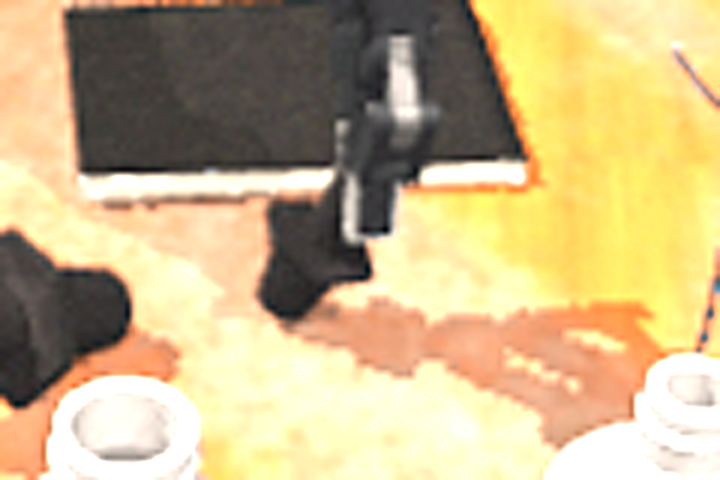

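>>> arm_command(plan=[{"dp":[0,0,3],"spin":0},{"dp":[0,0,2],"spin":0},{"dp":[-5,0,-1],"spin":0},{"dp":[-5,0,-1],"spin":0},{"dp":[0,0,0],"spin":0}])

```text
clock: 9.8
position: [0.4622, -0.0707, 0.2227]
ee_rot: [0.737, 0.676, -0.0, 0.0]
ft_force: [1.0, 0.5, -1.1]
grip_width: 0.231
grasp_force: 2.5
```

```bash
python3 chk.py
```

```text
9.8 [(10, 160), (20, 151), (30, 138), (40, 117), (50, 58), (60, 33), (70, 36), (80, 88), (90, 130), (100, 176)]
```

>>> arm_command(plan=[{"dp":[-3,0,2],"spin":0},{"dp":[-5,0,1],"spin":0},{"dp":[-5,0,-1],"spin":0},{"dp":[-5,0,-1],"spin":0},{"dp":[0,0,0],"spin":0}])

```text
clock: 10.35
position: [0.4607, -0.0885, 0.2218]
ee_rot: [0.737, 0.676, -0.0, 0.0]
ft_force: [-0.3, 0.3, -0.1]
grip_width: 0.236
grasp_force: 2.8
```

```bash
python3 chk.py
```

```text
10.35 [(10, 179), (20, 165), (30, 149), (40, 138), (50, 118), (60, 32), (70, 33), (80, 40), (90, 140), (100, 147)]
```

>>> arm_command(plan=[{"dp":[-5,0,0],"spin":0},{"dp":[-5,0,0],"spin":0},{"dp":[-5,0,0],"spin":0},{"dp":[0,0,0],"spin":0}])

```text
clock: 10.8
position: [0.4594, -0.1034, 0.2217]
ee_rot: [0.737, 0.676, -0.0, 0.0]
ft_force: [0.1, -0.2, -0.0]
grip_width: 0.235
grasp_force: 2.8
```

```bash
python3 chk.py
```

```text
10.8 [(10, 184), (20, 171), (30, 152), (40, 139), (50, 124), (60, 33), (70, 33), (80, 32), (90, 150), (100, 144)]
```

>>> arm_command(plan=[{"dp":[-1,0,2],"spin":0},{"dp":[-4,0,2],"spin":0},{"dp":[-4,0,0],"spin":0},{"dp":[-4,0,0],"spin":0},{"dp":[0,0,0],"spin":0}])

```text
clock: 11.35
position: [0.4583, -0.1162, 0.2176]
ee_rot: [0.737, 0.676, -0.0, -0.0]
ft_force: [-0.1, -0.1, -0.4]
grip_width: 0.231
grasp_force: 3.1
```

```bash
python3 - <<'E'
from chk import *
chk()
o=manip.get_obs();b=viewer.camera('scene'); p=w2px(cam('scene'),o['position']-np.array([0,0,.19])).astype(int)
b=cv2.resize(b[p[1]-40:p[1]+40,p[0]-60:p[0]+60],(720,480),interpolation=cv2.INTER_CUBIC)
cv2.imwrite('pics/c5.png',np.clip(b*1.7,0,255).astype('uint8'))
E
```

```text
11.35 [(10, 187), (20, 179), (30, 167), (40, 124), (50, 132), (60, 90), (70, 31), (80, 35), (90, 87), (100, 138)]
```

View pics/c5.png

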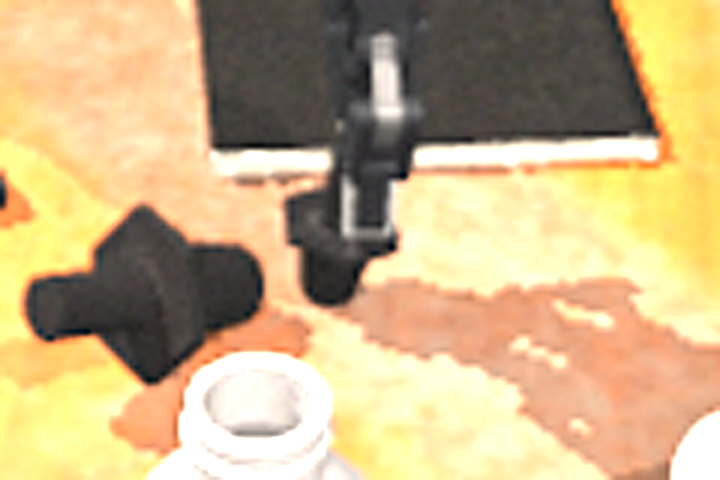

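>>> arm_command(plan=[{"dp":[0,0,1.5],"spin":0},{"dp":[0,0,1.5],"spin":0},{"dp":[0,0,1],"spin":0},{"dp":[0,0,0],"spin":0}], grip=0.5345)

```text
clock: 11.85
position: [0.4588, -0.1155, 0.2139]
ee_rot: [0.736, 0.676, 0.0, 0.0]
ft_force: [-1.9, 0.6, 7.6]
grip_width: 0.231
grasp_force: 6.7
```

```bash
python3 chk.py
```

```text
11.85 [(10, 186), (20, 184), (30, 142), (40, 120), (50, 137), (60, 78), (70, 28), (80, 29), (90, 134), (100, 158)]
```

>>> arm_command(plan=[{"dp":[-2,0,1],"spin":0},{"dp":[-2,0,0.5],"spin":0},{"dp":[-2,0,0],"spin":0},{"dp":[0,0,0],"spin":0}], grip=0.533)

```text
clock: 12.3
position: [0.4587, -0.1214, 0.2135]
ee_rot: [0.737, 0.676, 0.001, -0.0]
ft_force: [-6.4, 3.3, 25.8]
grip_width: 0.23
grasp_force: 15.3
```

```bash
python3 - <<'E'
from chk import *
chk()
o=manip.get_obs();b=viewer.camera('scene'); p=w2px(cam('scene'),o['position']-np.array([0,0,.19])).astype(int)
b=cv2.resize(b[p[1]-25:p[1]+25,p[0]-30:p[0]+30],(720,600),interpolation=cv2.INTER_CUBIC)
cv2.imwrite('pics/c6.png',np.clip(b*1.7,0,255).astype('uint8'))
E
```

```text
12.3 [(10, 186), (20, 181), (30, 133), (40, 95), (50, 97), (60, 126), (70, 40), (80, 32), (90, 40), (100, 171)]
```

View pics/c6.png

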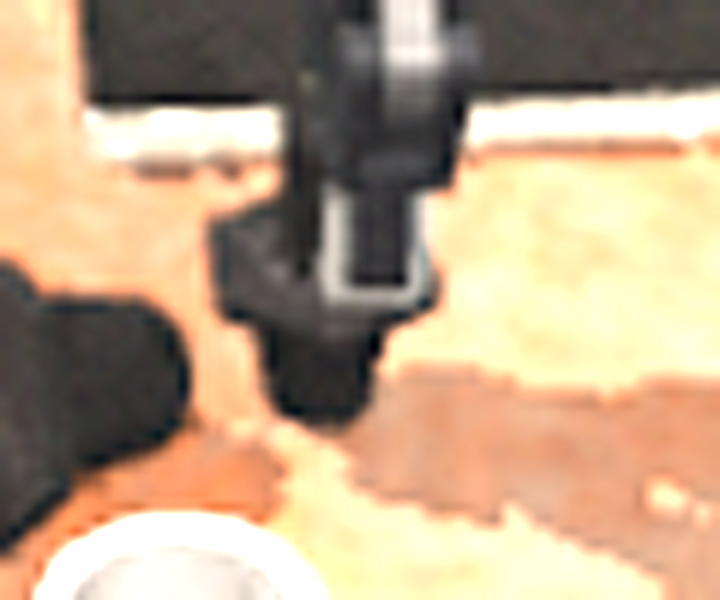

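>>> arm_command(plan=[{"dp":[0,0,-0.8],"spin":0},{"dp":[0,0,0],"spin":0},{"dp":[0,0,0],"spin":0}], grip=0.525)

```text
clock: 12.7
position: [0.4586, -0.1213, 0.2136]
ee_rot: [0.736, 0.677, 0.001, 0.0]
ft_force: [-1.5, 2.6, 11.8]
grip_width: 0.236
grasp_force: 5.5
```

>>> arm_command(plan=[{"dp":[0,0,-1],"spin":0},{"dp":[0,0,-1],"spin":0},{"dp":[0,0,-1],"spin":0},{"dp":[0,0,0],"spin":0}], grip=0.45)

```text
clock: 13.1
position: [0.4579, -0.1214, 0.216]
ee_rot: [0.736, 0.676, -0.0, -0.0]
ft_force: [0.2, -0.5, 0.2]
grip_width: 0.276
grasp_force: 0.0
```

>>> arm_command(plan=[{"dp":[0,0,0],"spin":0},{"dp":[0,0,0],"spin":0},{"dp":[0,0,0],"spin":0}], grip=0.2)

```text
clock: 13.4
position: [0.458, -0.1214, 0.2159]
ee_rot: [0.737, 0.676, -0.0, -0.0]
ft_force: [0.2, 0.1, 0.7]
grip_width: 0.404
grasp_force: 0.0
```

```bash
python3 - <<'E'
from chk import *
chk()
o=manip.get_obs();b=viewer.camera('scene'); p=w2px(cam('scene'),o['position']-np.array([0,0,.19])).astype(int)
b=cv2.resize(b[p[1]-25:p[1]+25,p[0]-25:p[0]+25],(400,400),interpolation=cv2.INTER_CUBIC)
a=viewer.camera('wrist')[:,120:520]
cv2.imwrite('pics/c7.png',np.clip(np.hstack([b,a])*1.7,0,255).astype('uint8'))
E
```

```text
13.4 [(10, 185), (20, 181), (30, 146), (40, 103), (50, 91), (60, 121), (70, 36), (80, 39), (90, 30), (100, 159)]
```

View pics/c7.png

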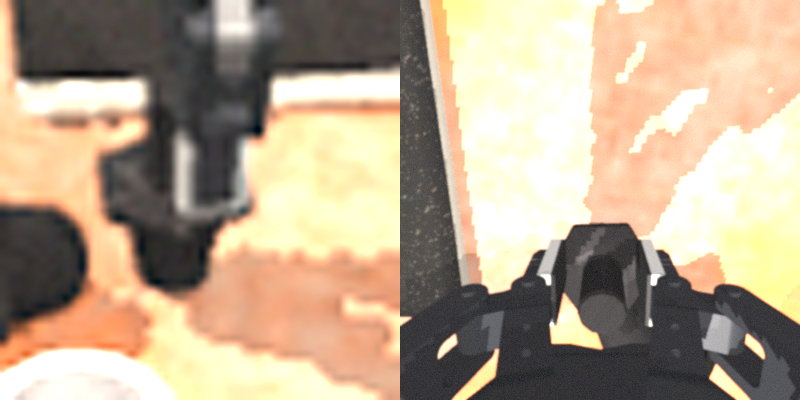

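```bash
python3 - <<'E'
from h import *
o=manip.get_obs(); c=cam('wrist',o); M=Ro.from_quat(o['ee_rot']).as_matrix()
top=px2w(c,322,315,.076); print('handle top',top,'tool xy mm',M.T@(top-o['position'])*1000)
for z in (.034,.04):
    e=px2w(c,322,224,z); print('far edge',z,e,np.linalg.norm((e-top)[:2]))
for col in (292,352): print(px2w(c,col,224,.034))
f=finder.find_in('wrist','stopper_handle')
viewer.camera('top'); 
for cam_ in('top','scene'):
  for t in('stopper','flask_neck'):
    print(cam_,t,[(np.round(d['position'],3).tolist(),round(d['score'],2)) for d in finder.find_in(cam_,t)])
totool([top[0],top[1],.219],np.radians(85),o)
E
```

```text
handle top [ 0.45755015 -0.12998982  0.076     ] tool xy mm [ -8.55753181   0.30164441 139.95239105]
far edge 0.034 [ 0.45960006 -0.10714709  0.034     ] 0.022934521042412292
far edge 0.04 [ 0.4597602  -0.10494394  0.04      ] 0.02514319129943464
[ 0.44449436 -0.1058798   0.034     ]
[ 0.4747046  -0.10841428  0.034     ]
top stopper [([0.488, -0.224, 0.05], 0.6)]
top flask_neck [([0.631, -0.188, 0.066], 0.88)]
scene stopper [([0.498, -0.212, 0.046], 0.84), ([0.464, -0.135, 0.045], 0.55)]
scene flask_neck [([0.665, -0.19, 0.066], 0.76)]
toolx yaw 1.486 pos [ 0.458  -0.1214  0.216 ] dp(mm) [-8.6  0.3 -3. ] spin 0.002
```

>>> arm_command(plan=[{"dp":[0,0,-3],"spin":0},{"dp":[-4,0,0],"spin":0},{"dp":[-4.5,0.3,0],"spin":0},{"dp":[0,0,0],"spin":0},{"dp":[0,0,0],"spin":0}])

```text
clock: 14.35
position: [0.4575, -0.1302, 0.2189]
ee_rot: [0.737, 0.676, -0.0, -0.0]
ft_force: [-1.2, -0.4, -0.2]
grip_width: 0.396
grasp_force: 0.0
```

>>> arm_command(plan=[{"dp":[0,0,0],"spin":0},{"dp":[0,0,0],"spin":0},{"dp":[0,0,0],"spin":0},{"dp":[0,0,0],"spin":0},{"dp":[0,0,0],"spin":0}], grip=1, newtons=30)

```text
clock: 14.85
position: [0.4576, -0.1299, 0.219]
ee_rot: [0.736, 0.676, 0.0, -0.0]
ft_force: [0.2, -0.1, 1.3]
grip_width: 0.222
grasp_force: 29.2
```

>>> arm_command(plan=[{"dp":[0,0,-10],"spin":0},{"dp":[0,0,-30],"spin":0},{"dp":[0,0,-40],"spin":0},{"dp":[0,0,-40],"spin":0},{"dp":[0,0,-30],"spin":0}])

```text
clock: 15.35
position: [0.4575, -0.1306, 0.3719]
ee_rot: [0.737, 0.676, 0.001, 0.001]
ft_force: [-0.2, 0.4, -0.8]
grip_width: 0.226
grasp_force: 29.4
```

>>> arm_command(plan=[{"dp":[0,0,0],"spin":0},{"dp":[0,0,0],"spin":0}])

```text
clock: 15.55
position: [0.4575, -0.13, 0.3695]
ee_rot: [0.736, 0.676, 0.001, 0.0]
ft_force: [0.5, 0.4, -1.3]
grip_width: 0.223
grasp_force: 29.5
```

```bash
python3 - <<'E'
from chk import *
chk()
o=manip.get_obs(); c=cam('wrist',o); im=viewer.camera('wrist'); cv2.imwrite('pics/w8.png',im)
M=Ro.from_quat(o['ee_rot']).as_matrix()
for t in('flask_neck','narrow_flask','stopper_handle'):
    print(t,[(np.round(d['position'],3).tolist(),round(d['score'],2)) for d in finder.find_in('wrist',t)])
# flask rim: bright ellipses in top picture
g=cv2.cvtColor(viewer.camera('top'),cv2.COLOR_BGR2GRAY); s=viewer.camera('scene'); cv2.imwrite('pics/top8.png',g); cv2.imwrite('pics/scene8.png',s)
ct=cam('top')
print(w2px(ct,[.644,-.19,.115]),w2px(ct,[.644+.0245,-.19,.115]),w2px(cam('scene'),[.644,-.19,.115]),w2px(c,[.644,-.19,.115]))
u,v=w2px(ct,[.644,-.19,.115]).astype(int); np.set_printoptions(linewidth=200); print(g[v-14:v+15,u-14:u+15])
E
```

```text
15.55 [(10, 242), (20, 243), (30, 239), (40, 236), (50, 227), (60, 166), (70, 90), (80, 28), (90, 32), (100, 31)]
flask_neck [([0.626, -0.176, 0.076], 0.71)]
narrow_flask [([0.629, -0.017, 0.062], 0.8), ([0.458, -0.122, 0.195], 0.49)]
stopper_handle [([0.454, -0.12, 0.194], 0.96), ([0.506, -0.194, 0.037], 0.45)]
[333.08507753 158.7562653 ] [332.87181838 148.35775877] [318.47295408 218.5314874 ] [568.30919213 263.49584622]
[[118 133 158 162 159 160 162 162 162 160 160 162 165 169 170 168 167 164 164 161 162 162 165 163 163 162 162 165 167]
 [114 116 130 135 132 131 155 161 159 160 159 161 162 162 165 165 163 162 160 159 163 162 163 163 163 162 163 165 165]
 [116 116 114 112 112 113 128 152 159 161 161 160 160 161 161 162 159 157 159 161 163 163 162 162 163 164 164 164 163]
 [117 118 113 111 111 111 114 126 151 159 159 160 160 159 157 156 156 155 155 159 161 161 161 160 162 163 164 166 167]
 [120 117 113 111 112 115 113 110 134 154 166 161 160 159 177 185 168 156 157 160 162 162 162 160 161 163 164 167 166]
 [117 115 115 112 112 123 138 135 137 146 155 151 150 152 165 171 164 160 166 1
[... 2077 characters left out ...]
144 163 143 180 238 238 214 172 146 140 142 142 143 143 165 177 226 248 239 232 233 228 227 226 227 229]
 [152 153 144 140 145 128 119 178 232 239 234 217 183 178 179 178 218 233 236 245 230 228 234 231 229 230 229 228 231]
 [156 159 157 146 142 119 111 150 169 190 232 243 240 241 239 239 246 243 236 223 228 224 228 231 231 231 230 229 232]
 [159 162 165 162 159 144 150 138 195 196 183 188 207 218 217 219 210 200 205 204 218 222 229 232 232 233 231 230 232]
 [160 165 168 170 172 171 167 150 177 168 173 183 194 200 208 212 227 200 160 206 221 228 233 234 234 234 234 232 231]
 [163 166 171 173 176 180 170 168 166 167 167 162 159 163 171 167 220 222 207 224 229 231 232 232 233 233 233 231 230]]
```

```bash
cat > ring.py <<'E'
from h import *
from scipy.ndimage import map_coordinates
from scipy.optimize import minimize
A=np.linspace(0,2*np.pi,72,endpoint=False)
def samp(g,c,x,y,r,z):
    P=np.array([w2px(c,[x+r*np.cos(a),y+r*np.sin(a),z]) for a in A]); return map_coordinates(g,[P[:,1],P[:,0]],order=1,mode='nearest')
def fit(g,c,x0=.644,y0=-.19,z=.115):
    g=cv2.GaussianBlur(g.astype(float),(3,3),0)
    f=lambda p:-(np.mean([samp(g,c,*p,r,z).mean() for r in(.0205,.022,.0235)])-.5*samp(g,c,*p,.0165,z).mean()-.5*samp(g,c,*p,.027,z).mean())
    b=min(((f((x,y)),x,y) for x in np.arange(x0-.008,x0+.009,.002) for y in np.arange(y0-.008,y0+.009,.002)))
    r=minimize(f,b[1:],method='Nelder-Mead',options=dict(initial_simplex=[[b[1],b[2]],[b[1]+.001,b[2]],[b[1],b[2]+.001]])); return np.round(r.x,4),round(-r.fun,1)
E
python3 - <<'E'
from ring import *
print('top',fit(cv2.imread('pics/top8.png',0),cam('top')))
print('scene',fit(cv2.imread('pics/scene8.png',0),cam('scene')))
o=manip.get_obs(); c=cam('wrist',o); print('wrist',fit(cv2.imread('pics/w8.png',0),c))
totool([.644,-.19,.37],np.radians(85),o)
g=cv2.imread('pics/w8.png',0).astype(int)
print('handle top px pred',w2px(c,o['position']-np.array([0,0,.143])))
print(g[290:360:4,290:356:4])
E
```

```text
top (array([ 0.641 , -0.1896]), np.float64(52.7))
scene (array([ 0.6409, -0.19  ]), np.float64(61.1))
wrist (array([ 0.6391, -0.1871]), np.float64(99.2))
toolx yaw 1.486 pos [ 0.4574 -0.1299  0.3684] dp(mm) [-44.  191.   -1.9] spin 0.002
handle top px pred [321.72319225 291.57722119]
[[ 30  48  25  29  33  45  47  49  50  46  49  50  47  50  60  62  34]
 [ 33  46  25  33  31  45  46  50  49  47  49  53  45  43  60  61  27]
 [ 33  42  26  32  37  50  50  52  49  48  49  48  52  42  67  58  29]
 [ 27  38  94  78  46  50  50  52  49  49  52  52  60 160  67  60  31]
 [ 29  38 122 185 122  52  51  52  51  50  49  70 181 177  65  56  31]
 [ 29  36 153 186 188 173 131  80  64 117 172 186 190 187  71  51  35]
 [ 22  36 172 192 191 192 191 189 187 190 191 189 189 192  75  51  40]
 [ 33  77 182 188 187 189 191 192 191 194 195 193 191 191  85  95  43]
 [ 91  87 187 192 190 190 190 186 187 191 192 194 188 180  97 162  41]
 [118 185 189 191 190 189 190 188 189 187 189 191 185 184 185 176  32]
 [169 185 187 185 184 184 187 188 192 192 191 187 187 191 193 197  46]
 [169 187 187 187 183 190 188 186 188 189 188 190 185 189 192 192  32]
 [167 191 191 188 187 190 185 184 187 189 191 189 192 195 193 188  26]
 [157 186 186 185 187 186 188 187 190 189 190 191 192 194 190 122  24]
 [ 32  31  47  87 128 176 188 191 188 193 182 149 103  58  35  32  28]
 [ 29  29  29  24  26  30  25  45  45  33  27  29  26  22  29  29  32]
 [ 23  23  24  23  21  27  23  24  27  20  23  25  21  27  26  21  23]
 [ 30  30  30  25  27  30  29  25  30  32  29  28  26  33  27  30  32]]
```

>>> arm_command(plan=[{"dp":[-5,20,0],"spin":0},{"dp":[-8,35,0],"spin":0},{"dp":[-8,35,0],"spin":0},{"dp":[-8,35,0],"spin":0},{"dp":[-8,35,0],"spin":0}])

```text
clock: 16.4
position: [0.6155, -0.1804, 0.3677]
ee_rot: [0.736, 0.677, -0.001, -0.001]
ft_force: [0.8, 0.7, 0.6]
grip_width: 0.223
grasp_force: 29.5
```

>>> arm_command(plan=[{"dp":[-5,20,0],"spin":0},{"dp":[-2.6,7.6,0],"spin":0},{"dp":[0,0,0],"spin":0},{"dp":[0,0,0],"spin":0}])

```text
clock: 16.8
position: [0.64, -0.1904, 0.3689]
ee_rot: [0.737, 0.676, -0.0, -0.0]
ft_force: [-0.1, -0.6, -0.4]
grip_width: 0.222
grasp_force: 29.5
```

```bash
python3 - <<'E'
from h import *
o=manip.get_obs(); c=cam('scene'); totool([.6405,-.1902,.36],None,o)
s=cv2.cvtColor(viewer.camera('scene'),cv2.COLOR_BGR2GRAY).astype(int)
zb=o['position'][2]-.219
# horizontal silhouette of plug & flange in scene vs prediction for axis at TCP
for h in (.012,.024,.037):
    P=o['position']*1.0; P[2]=zb+h; u,v=w2px(c,P); row=s[int(round(v)),int(u)-25:int(u)+26]; print(h,round(u,1),round(v,1),row.tolist())
P=o['position']*1.0; P[2]=zb; u,v=w2px(c,P); print('narrow end',u,v,s[int(v)-12:int(v)+20,int(round(u))].tolist())
E
```

```text
toolx yaw 1.485 pos [ 0.64   -0.1904  0.3689] dp(mm) [0.3 0.5 8.9] spin None
0.012 318.0 199.6 [36, 37, 35, 36, 37, 33, 36, 34, 38, 37, 33, 40, 41, 42, 41, 40, 37, 34, 29, 27, 23, 27, 27, 24, 25, 27, 26, 27, 25, 23, 25, 12, 133, 161, 162, 161, 166, 166, 164, 161, 160, 163, 167, 170, 174, 177, 173, 167, 162, 167, 171]
0.024 318.0 194.8 [39, 45, 42, 46, 47, 42, 45, 42, 43, 41, 42, 40, 40, 33, 29, 31, 33, 37, 40, 50, 51, 51, 50, 51, 53, 50, 41, 34, 31, 34, 34, 37, 30, 27, 23, 24, 68, 134, 161, 171, 169, 170, 171, 170, 165, 167, 170, 165, 164, 165, 169]
0.037 318.0 189.5 [148, 92, 48, 38, 40, 40, 42, 38, 41, 41, 38, 43, 47, 46, 45, 45, 43, 51, 45, 58, 91, 128, 114, 80, 71, 73, 73, 72, 71, 73, 133, 131, 74, 36, 35, 35, 31, 24, 165, 179, 169, 166, 165, 164, 162, 162, 163, 167, 167, 168, 172]
narrow end 317.9672896125575 204.2189432994001 [68, 36, 30, 41, 56, 55, 39, 29, 26, 26, 26, 24, 26, 26, 28, 20, 97, 138, 248, 216, 155, 158, 158, 155, 153, 157, 157, 157, 157, 132, 109, 98]
```

>>> arm_command(plan=[{"dp":[0.3,0.3,15],"spin":0},{"dp":[0,0,15],"spin":0},{"dp":[0,0,10],"spin":0},{"dp":[0,0,5],"spin":0},{"dp":[0,0,0],"spin":0}])

```text
clock: 17.35
position: [0.6408, -0.1898, 0.3228]
ee_rot: [0.737, 0.676, -0.0, -0.001]
ft_force: [-0.5, -0.7, -1.1]
grip_width: 0.226
grasp_force: 29.5
```

>>> arm_command(plan=[{"dp":[0,0,4],"spin":0},{"dp":[0,0,4],"spin":0},{"dp":[0,0,2],"spin":0},{"dp":[0,0,0],"spin":0}])

```text
clock: 17.75
position: [0.641, -0.19, 0.3137]
ee_rot: [0.737, 0.676, -0.0, -0.0]
ft_force: [-0.2, -0.3, -0.3]
grip_width: 0.221
grasp_force: 29.5
```

```bash
python3 - <<'E'
from ring import *
o=manip.get_obs(); totool([.6405,-.1902,.3],None,o)
s=cv2.cvtColor(viewer.camera('scene'),cv2.COLOR_BGR2GRAY); c=cam('scene')
P=o['position'].copy(); P[2]-=.219
for h in (.006,.012,.018,.024): 
    u,v=w2px(c,P+[0,0,h]); print(h,round(u,1),round(v,1),int(u)-24,s[int(round(v)),int(u)-24:int(u)+25].tolist())
E
```

```text
toolx yaw 1.486 pos [ 0.641  -0.19    0.3137] dp(mm) [-0.2 -0.5 13.7] spin None
0.006 318.3 222.6 294 [168, 131, 114, 119, 120, 119, 119, 118, 118, 115, 109, 99, 234, 207, 160, 185, 239, 179, 113, 89, 52, 22, 20, 20, 20, 19, 17, 15, 31, 58, 137, 165, 178, 174, 153, 134, 164, 153, 156, 160, 160, 165, 171, 172, 172, 170, 168, 168, 167]
0.012 318.3 220.5 294 [156, 149, 131, 122, 123, 123, 123, 123, 123, 121, 114, 103, 223, 239, 240, 223, 123, 31, 24, 23, 28, 28, 29, 34, 39, 36, 31, 29, 25, 17, 80, 124, 151, 130, 155, 180, 151, 152, 162, 162, 163, 164, 166, 168, 171, 171, 172, 173, 175]
0.018 318.3 218.3 294 [183, 185, 163, 131, 123, 126, 124, 126, 127, 126, 122, 116, 93, 151, 103, 32, 22, 35, 36, 39, 50, 54, 54, 54, 54, 41, 33, 38, 34, 32, 27, 69, 99, 100, 132, 175, 167, 172, 173, 168, 169, 171, 168, 165, 163, 164, 170, 173, 173]
0.024 318.3 216.2 294 [170, 171, 174, 182, 163, 145, 124, 125, 128, 125, 126, 103, 56, 30, 41, 46, 46, 45, 46, 45, 46, 48, 38, 35, 33, 31, 31, 32, 32, 33, 35, 34, 30, 27, 21, 69, 165, 185, 179, 174, 174, 176, 173, 170, 166, 163, 167, 169, 173]
```

>>> arm_command(plan=[{"dp":[0,0,3],"spin":0},{"dp":[0,0,3],"spin":0},{"dp":[0,0,0],"spin":0},{"dp":[0,0,0],"spin":0}])

```text
clock: 18.2
position: [0.641, -0.19, 0.3079]
ee_rot: [0.737, 0.676, -0.0, -0.0]
ft_force: [0.2, -0.5, 0.1]
grip_width: 0.224
grasp_force: 29.5
```

>>> arm_command(plan=[{"dp":[0,0,2],"spin":0},{"dp":[0,0,2],"spin":0},{"dp":[0,0,0],"spin":0},{"dp":[0,0,0],"spin":0}])

```text
clock: 18.6
position: [0.641, -0.19, 0.3039]
ee_rot: [0.737, 0.676, -0.0, -0.0]
ft_force: [-1.0, -0.2, -0.4]
grip_width: 0.223
grasp_force: 29.5
```

>>> arm_command(plan=[{"dp":[0,0,1],"spin":0},{"dp":[0,0,1],"spin":0},{"dp":[0,0,1],"spin":0},{"dp":[0,0,0],"spin":0},{"dp":[0,0,0],"spin":0}])

```text
clock: 19.1
position: [0.641, -0.1899, 0.3009]
ee_rot: [0.736, 0.676, 0.0, -0.0]
ft_force: [0.4, 1.2, -1.0]
grip_width: 0.223
grasp_force: 29.5
```

>>> arm_command(plan=[{"dp":[0,0,1],"spin":0},{"dp":[0,0,0.5],"spin":0},{"dp":[0,0,0],"spin":0},{"dp":[0,0,0],"spin":0}])

```text
clock: 19.5
position: [0.6411, -0.19, 0.3001]
ee_rot: [0.736, 0.676, 0.0, -0.0]
ft_force: [-2.3, 2.2, 4.8]
grip_width: 0.225
grasp_force: 30.2
```

>>> arm_command(plan=[{"dp":[0,0,0.5],"spin":0},{"dp":[0,0,0],"spin":0},{"dp":[0,0,0],"spin":0}], grip=0.545, newtons=20)

```text
clock: 19.8
position: [0.6411, -0.19, 0.3]
ee_rot: [0.736, 0.677, 0.0, 0.0]
ft_force: [-3.6, 3.5, 8.5]
grip_width: 0.229
grasp_force: 14.9
```

>>> arm_command(plan=[{"dp":[0,0,0],"spin":0},{"dp":[0,0,0],"spin":0},{"dp":[0,0,0],"spin":0}], grip=0.534)

```text
clock: 20.1
position: [0.6411, -0.1902, 0.2991]
ee_rot: [0.737, 0.676, 0.0, 0.0]
ft_force: [0.0, 0.5, 2.9]
grip_width: 0.23
grasp_force: 1.9
```

>>> arm_command(plan=[{"dp":[0,0,0],"spin":0},{"dp":[0,0,0],"spin":0},{"dp":[0,0,0],"spin":0},{"dp":[0,0,0],"spin":0}], grip=0.2)

```text
clock: 20.5
position: [0.641, -0.1901, 0.2988]
ee_rot: [0.737, 0.676, -0.0, -0.0]
ft_force: [0.9, 0.1, 0.3]
grip_width: 0.398
grasp_force: 0.0
```

```bash
python3 - <<'E'
from h import *
o=manip.get_obs(); c=cam('wrist',o); g=cv2.cvtColor(viewer.camera('wrist'),cv2.COLOR_BGR2GRAY).astype(int)
for z in (.151,.157): print('pred handle top',w2px(c,[o['position'][0],o['position'][1],z]))
np.set_printoptions(linewidth=220); print(g[200:350:6,262:386:4])
E
```

```text
pred handle top [321.31074311 285.29924838]
pred handle top [321.33328255 293.38918765]
[[195 190 189 189 188 168 167 148 164 144 101 102 113 133 155 168 143 120 109 105 147 167 134 156 151 151 152 150 147 154 153]
 [201 192 194 183 179 173 158 116  59  67  86  85  78  63  65  56  53  52  50  48  23  38 122 176 150 149 149 143 155 153 154]
 [202 191 189 188 181 211  95  35  38  28  36  31  32  31  30  31  32  30  28  31  35  31  35 122 175 147 143 146 156 156 158]
 [202 190 194 192 184 105  72  28  37  33  36  32  35  31  29  25  32  28  34  31  32  31  31  46 125 165 142 160 156 158 159]
 [207 197 199 196 191  95  32  29  32  35  37  27  32  32  28  33  25  29  35  33  36  35  36  33  67 139 157 162 163 165 166]
 [198 203 205 198 167  30  32  32  33  30  36  35  33  34  38  39  39  35  33  32  35  35  28  31  34  69 164 168 166 168 167]
 [142 210 207 187  37  25  30  33  36  38  37  39  35  33  27  27  33  37  34  40  40  35  31  30  44  27  83 172 173 164 165]
 [145 143 118  98  93  29  30  32  38  41  38  23  17  18  14  21  22  20  29  36  26  25  46  45  18  83  97  98 161 163 1
[... 1463 characters left out ...]
157 161 159 160 153  63 152 157 157 157 131  54  42  25  24  19]
 [ 23  28  48  37 135 154  98 113 125 129 129 120 109 120 157 160 160 157 159 154  81 135 156 162 159 159  61 114  22  27  24]
 [ 25  24 131 137 151 138 111 108 100  96 116 121 124 162 160 164 165 168 163 158 101 130 160 165 162 160 147 167  24  22  22]
 [ 28  23  77 146 148 114 101  97  74  82 126 123 155 170 170 166 170 173 167 164 104 140 164 161 160 163 166 151  20  22  21]
 [ 26  24  52 148 144  88 112 122 126 129 131 125 158 170 168 166 166 170 165 162 142  93 161 167 166 164 166 123  24  26  23]
 [ 22  29  26  48  47  36  38  40  72 107 121 125 162 167 168 168 165 166 169 159 129  65  60  52  50  53  49  35  24  18  24]]
```

>>> arm_command(plan=[{"dp":[0,0,-5],"spin":0},{"dp":[0,0,-10],"spin":0},{"dp":[0,0,-20],"spin":0},{"dp":[0,0,-40],"spin":0},{"dp":[0,0,-40],"spin":0}])

```text
clock: 21.05
position: [0.6407, -0.19, 0.4158]
ee_rot: [0.737, 0.676, -0.0, -0.0]
ft_force: [1.2, 0.2, -0.5]
grip_width: 0.403
grasp_force: 0.0
```

>>> arm_command(plan=[{"dp":[40,0,-10],"spin":0},{"dp":[40,0,0],"spin":0},{"dp":[40,0,0],"spin":0},{"dp":[30,0,0],"spin":0},{"dp":[0,0,0],"spin":0}])

```text
clock: 21.55
position: [0.6546, -0.0347, 0.4245]
ee_rot: [0.734, 0.679, 0.001, -0.001]
ft_force: [0.5, -0.7, 0.1]
grip_width: 0.399
grasp_force: 0.0
```

```bash
python3 - <<'E'
from h import *
from scipy.ndimage import map_coordinates
x,y=.641,-.19
for n in('scene','top'):
    im=viewer.camera(n); cv2.imwrite(f'pics/{n}9.png',im); g=im.max(2); c=cam(n)
    m=(g<75).astype('uint8'); 
    u,v=w2px(c,[x,y,.14]); k,lab,st,ce=cv2.connectedComponentsWithStats(m)
    l=lab[int(v),int(u)]; print(n,'dark comp',st[l],ce[l])
    # predicted silhouette of seated stopper (flange+handle)
    A=np.linspace(0,6.28,40); mk=np.zeros_like(m)
    for r,z0,z1 in((.0255,.115,.121),(.010,.121,.157)):
        P=np.array([w2px(c,[x+r*np.cos(a),y+r*np.sin(a),z]) for a in A for z in(z0,z1)]).astype(np.float32)
        cv2.fillConvexPoly(mk,cv2.convexHull(np.round(P).astype(np.int32)),1)
    ys,xs=np.nonzero(mk); print('pred',xs.min(),ys.min(),np.ptp(xs)+1,np.ptp(ys)+1,mk.sum(),xs.mean(),ys.mean(),'IoU',(mk&(lab==l)).sum()/(mk|(lab==l)).sum())
    b0,b1=(max(0,int(v)-22),int(u)-18); print('\n'.join(''.join('#' if q else '.' for q in r) for r in m[b0:b0+44,b1:b1+36]))
print(manip.get_obs()['position'])
E
```

```text
scene dark comp [ 280  186   50   41 1039] [307.07699711 205.68046198]
pred 306 198 26 29 525 318.4247619047619 214.26857142857142 IoU 0.38040600176522504
##..................................
###.................................
####................................
#####...............................
######..............................
#######.............................
################....................
##################..................
###################.................
###################.................
####################................
####################................
####################................
####################................
#####################...............
######################..............
#######################.............
#######################.............
#######################.............
#######################.............
#######################.............
##########...##########.............
##########...##########.............
#########...############............
###########################.........
####################
[... 1795 characters left out ...]
......####################.......
.........####################.......
.........####################.......
.........####################.......
.........####################.......
..........##################........
............##############..........
..............###########...........
................#######.............
................#####...............
....................................
....................................
....................................
....................................
....................................
....................................
....................................
....................................
[ 0.6537856  -0.04004336  0.42474597]
```

```bash
python3 -c "
from workcell import manip; print(manip.hand_in())"
```

```text
the job is handed in; nothing more can be done
None
```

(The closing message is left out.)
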